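# Snap the retaining clip onto the roller axle

### The arm

A 6-joint arm with a two-finger parallel gripper is mounted at the origin on a cart in front of the work surface, level with it; the furniture and walls round the work are solid. World frame = base frame: x ahead of the robot, y to its left, z up, the work surface at z = 0. Lengths are in m, angles in rad, forces in N, time in s.
With the tool pointing down it reaches from about 0.35 to 0.85 m from the base axis. Payload 8.1 kg.
Tool frame: the origin (TCP) lies at the very end of the fingers, on their centre line; the grasp point (between the pads) lies 19 mm behind it; z points along the fingers, y is the line along which they close (so a half turn about z gives the same grasp; the last joint's range is limited). The gripper opens to 93 mm and grips with 3 to 60 N. Pads are 15 mm wide; open, the fingers measure 128 mm over their backs; the gripper's body (75 mm by 188 mm) begins 65 mm behind the grasp point.
Start: joints at [1.151, 0.13, 1.488, -0, 1.523, -0.085], TCP at [0.197, 0.567, 0.183] pointing down, gripper open.
Joint ranges: [-2.96, 2.96], [-0.89, 2.26], [0.02, 2.5], [-1.34, 4.48], [0, 2.73], [-2.66, 2.66]. Speed limits (rad/s): [2.39, 2.39, 2.79, 3.14, 3.14, 3.14].

### API

Orientations are given as a rotation vector (axis times angle).
In Python, from rig import ctrl, snapshot, camera_model, order, look_for, mark_of gives the robot as it stands. The module is installed in compiled form; this text tells all that it offers.
- The arm moves only by the tool send_rows, never from a script. Its argument "steps" is a list of rows, each an object of numbers: "tx", "ty", "tz": the shift along the world's x, y, z in cm; "spin": the turn about the world's z in rad; "jaw": the opening in per cent of the stroke, from 0 (shut) to 100 (fully open). In form: [{"tx": .., "ty": .., "tz": .., "spin": .., "jaw": ..}, ...]. A call has 1 to 8 rows; each row shifts and turns the commanded pose from where the row before left it; what a row does not reach is not made up. A row lasts 1/8 s, in which the tool goes at most 62.5 mm and 10.7 degrees, less where a joint would pass 70% of its speed; a pose out of reach is approached as far as the arm can. A call is refused whole if a number of a shift passes 6.25 or a number of a turn 0.188, either way. A call with a gripper value outside its range is refused whole. The fingers move at their own pace and stop on an object; the grip force is fixed at half the most. Time passes only in rows, so rows that do not move let the fingers close. It gives the time, the measured TCP pose, the force, the opening and the grip force at its end, in the units of the state.
- ctrl.get_state(): the state, without advancing time (a new reading comes with each control period).
- snapshot(name): name is "scene" or "top" or "wrist"; returns (picture, depth): 420x560x3 uint8, red, green, blue; 420x560 float32, m along the optical axis (not along the pixel's ray), 0 where there is no reading.
- camera_model(name): a dict with "vfov" (degrees; the focal length in pixels is half the picture's height over the tangent of half this angle, whatever the lens; pixels are square), "cx", "cy" (the principal point, pixels), "distortion" ([k1, k2, p1, p2, k3] as OpenCV has them; the pictures are not rectified), "rvec" (rotation vector, rad) and "tvec" (3), from world to camera coordinates, as OpenCV has them; the wrist camera has in their place "mount" (4x4, takes a point from camera to tool coordinates, whose origin is the TCP and whose axes are the flange's). Camera axes: x right, y down, z forward; pixel columns grow to the right and rows downward; lengths in m; the calibration is good to about 2 mm. A picture is of the moment at which its call begins: read the wrist's pose just before it. camera_model takes no time and is no camera call.
- order.finish_job(): hands the job in; it is judged then, once.
Trained networks look in the newest picture that a camera, given by its name, has taken for a name from the list of things; names that differ only in an ending like _2 or _b are one class to them, and where a whole thing is asked for, a point or a joint stands for the part that bears it (a point fixed in the world has none). Each returns a list of dicts, best first, with "confidence" (0 to 1); they miss things now and then, are a little off and sometimes report something else, mostly with a low value. They report only what shows in the picture. A call takes as long as a camera call. They do not tell look-alikes from the thing itself.
- look_for(camera, thing): "location" ([row, column] in pixels, amid what is visible of it).
- mark_of(camera, thing): "location" ([row, column] in pixels: a listed point, or the origin of a listed thing).
The state is a dict: "t": time; "q": joint angles; "qvel": joint speeds; "joint_efforts": joint torques, N m; "eef_pos": TCP position; "orientation": TCP orientation; "force": force on the tool from outside, world axes, zero at the start; "moment": the same for the moment, N m; "finger_gap": finger opening in m; "grip_force": force on a finger pad.
Only numpy, scipy, OpenCV 4.12 (cv2) and the standard library are available. Lean on these libraries where they do the work, as an engineer would, in place of code of your own. Each camera call takes 0.05 s, during which the arm holds its last target. There are 200 camera calls.

### The job

The orange roller has crept out along its axle over the clip groove. First slide the roller back fully home against its bracket; only then take the red-tabbed spring clip out of the wooden block, set it astride the axle from above, feel along the steel for the groove, press the clip down into it until it snaps fully home, and let go. Never force the clip where the axle is not grooved or lean on it hard (never push with more than about 20 N, and do not overspread its legs), and leave the carton, tape measure, pliers and spool alone.

Things in the scene. Friction and masses are not known exactly. Their poses are not given: they have to be found in the camera images.
- bracket: Fixed blue bearing bracket. Origin: on the worktop under the outer face of its upright cheek; x level, outward along the axle, y across it, z up. Cheek 10 mm thick (x -10..0), 56 wide, 88 high; foot plate behind it, x -66..-4, 84 wide. A brass washer lies on the cheek (x 0..2). The roller and a bright 30 mm steel axle stand out along x, axis 70 mm above the worktop.
- axle_root (a point): Point on the axle's axis at the cheek's outer face, axes as the bracket. The axle's reach differs every time and no reading tells it: the middle of its groove lies 40 to 60 mm out along x, the free end 26 mm beyond that. Groove 7.2 mm wide, root diameter 20 mm (5 mm deep all round), darker steel. The axle is held stiffly, so it does not slide, and is oiled (friction about 0.15).
- roller (a joint): How far (m) the orange roller has slid out along the axle; 0 = home on the brass washer, at most 0.036. Roller 48 mm diameter, 30 mm wide: it spans 2 to 32 mm from the cheek plus this value; top 94 mm above the worktop. Push its outer face (between 15 and 22 mm radius) or pinch it across its width. It slides with about 2 N, stays where left, and covers all or most of the groove at first.
- clip: Spring clip in the wooden block, mouth down, red tab on top, 50 g. Origin: centre of its bore, on the axle's axis when seated; x = bore axis (thickness), y across, z up; both sides alike. Steel bridge 5.6 mm thick, 40 wide, 10 to 18 mm above origin. Two sprung legs, 38 mm over all, end in lips (6 mm round bars, 5.6 mm long in x), centres 8.5 mm either side of the origin and 9 mm below it.
- clip_tab (a point): Where to grip the clip: middle of the red tab, 54 mm above the clip's origin, axes as the clip. Tab 10 mm thick (x), 28 mm wide (y), from 36 mm below to 14 mm above this point. Lips resting on plain axle: clip origin about 25 mm above the axle's axis; lips on the groove's root: about 19 mm; seated: 0. Snapping in takes about 5 to 8 N; on plain axle it only spreads.
- leg_l (a joint): Outward spread (rad) of the clip's leg at +y; 0 relaxed, about 0.02 when seated, about 0.2 while it snaps over the groove root; beyond 0.3 the clip is bent. Sprung, 1 N m per rad (about 2.2 N per mm at the lip).
- leg_r (a joint): The same for the leg at -y.
- clip_block: Fixed wooden block, 44 (x) x 70 (y) x 30 mm high, with one slot along its y, 7 mm wide and 46 mm long, floor 8 mm above the worktop, in which the clip stands. Origin: centre of the underside.
- small_carton: Small brown cardboard carton, 72x109x63 mm, bystander; origin at the centre of its underside.
- tape_measure: Yellow tape measure, 64x94x37 mm, bystander; origin at the centre of its underside.
- pliers: Pliers with red handles, 68x176x16 mm, lying flat, bystander; origin at the centre of the underside.
- solder_spool: Small grey spool, 48 mm across, 34 mm high, bystander; origin at the centre of its underside.
Things that resemble listed ones, but are neither listed nor needed, are in the scene too. Of the things shaped like the clip_block, the wooden one is meant.

How it is judged:
On the way, in this order (a step that is already met when the one before it is completed fails the run):
1. the roller is home against the bracket while the clip still stands in its block (value of joint roller below 0.0025 m and z of clip in the frame of clip_block below 0.03 m), for 0.2 s.
2. the clip is seated in the axle's groove, the roller still home (x of clip in the frame of bracket between 0.037 and 0.063 m and y of clip in the frame of bracket between -0.0025 and 0.0025 m and z of clip in the frame of bracket between 0.0675 and 0.0725 m and angle between the x axis of clip and the x axis of bracket, either way round below 0.15 rad and value of joint each of leg_l, leg_r below 0.11 rad and value of joint roller below 0.0025 m), for 0.2 s.
At the end, for the whole second after the job is handed in: The roller is home (within 2.5 mm) and the clip sits in the groove: its bore centre within 2.5 mm of the axle's axis, 37 to 63 mm out from the cheek, square to the axle within 0.15 rad, both legs closed round the root (spread under 0.11 rad), at rest and released (all of step 2 and linear speed of clip below 0.02 m/s); the robot touches nothing.
It fails at once if the clip's contacts with axle, roller and bracket add up to more than 30 N (its own squeeze of up to about 20 N while it snaps in counts too) (contact force between clip and bracket above 30 N).
It fails at once if a leg of the clip is overspread (more than 0.3 rad) (value of joint any of leg_l, leg_r above 0.3 rad).
It fails at once if the carton, tape measure, pliers or spool is moved more than 30 mm (distance of any of small_carton, tape_measure, pliers, solder_spool from where it was at the start of the episode above 0.03 m).
It also fails if it takes over 72 s, if anything falls off the work surface, if the arm or the gripper's body presses on something with over 40 N, if the wrist force passes 120 N, or if a joint passes its speed limit or range.

## Working session

There is one attempt and no reset: what is moved stays moved. The work goes in short steps, Python scripts to look and compute and a tool call to move; the robot and the scene stay as the last step left them, time stands still between calls to the robot, and variables do not carry over. Pictures are saved under pics/ and viewed, at most 10 in all, crops included, and the job is handed in when it is done.

Besides the shell and the picture viewer there is one more tool, called after "Request:" as name([rows], argument=value, ...), one row to a line, values as JSON. send_rows: Moves the arm, as the interface text tells. Its arguments: {"type":"object","properties":{"steps":{"type":"array","items":{"type":"object","properties":{"tx":{"type":"number"},"ty":{"type":"number"},"tz":{"type":"number"},"spin":{"type":"number"},"jaw":{"type":"number"}}}}},"required":["steps"]}

```bash
mkdir -p pics
cat > h.py <<'E'
import numpy as np, cv2
from rig import ctrl, snapshot, camera_model, order, look_for, mark_of
def cam(name, st=None):
    m=camera_model(name); f=210/np.tan(np.radians(m["vfov"])/2)
    K=np.array([[f,0,m["cx"]],[0,f,m["cy"]],[0,0,1]]); D=np.array(m["distortion"],float)
    if "mount" in m:
        st=st or ctrl.get_state(); T=np.eye(4); T[:3,:3]=cv2.Rodrigues(np.array(st["orientation"],float))[0]; T[:3,3]=st["eef_pos"]
        C=T@np.array(m["mount"])
    else:
        R=cv2.Rodrigues(np.array(m["rvec"],float))[0]; C=np.eye(4); C[:3,:3]=R.T; C[:3,3]=-R.T@np.array(m["tvec"],float).ravel()
    return K,D,C
def ray(c,rc):
    K,D,C=c; p=cv2.undistortPoints(np.array([[[rc[1],rc[0]]]],float),K,D)[0,0]
    return C[:3,:3]@np.array([p[0],p[1],1]), C[:3,3]
def atz(c,rc,z):
    d,o=ray(c,rc); return o+d*(z-o[2])/d[2]
def atdepth(c,rc,dep):
    d,o=ray(c,rc); r,k=map(int,np.round(rc)); w=dep[max(r-1,0):r+2,max(k-1,0):k+2]; w=w[w>0]
    return o+d*np.median(w) if len(w) else None
def cloud(c,dep):
    K,D,C=c; r,k=np.mgrid[0:420,0:560]; p=cv2.undistortPoints(np.stack([k.ravel(),r.ravel()],1).astype(float)[:,None],K,D)[:,0]
    P=np.c_[p,np.ones(len(p))]*dep.reshape(-1,1); return (P@C[:3,:3].T+C[:3,3]).reshape(420,560,3)
def save(n,im): cv2.imwrite(f"pics/{n}.png",im[:,:,::-1])
E
python3 - <<'E'
from h import *
np.set_printoptions(precision=4,suppress=True)
for n in("scene","top"):
    im,d=snapshot(n); save(n,im); c=cam(n); np.savez(n,im=im,d=d)
    print(n,c[2][:3,3])
    for t in("bracket","axle_root","roller","clip","clip_tab","clip_block","small_carton","tape_measure","pliers","solder_spool"):
        for fn in (mark_of,):
            for o in fn(n,t)[:3]:
                print(t,round(o["confidence"],2),np.round(o["location"]),atdepth(c,o["location"],d))
print(ctrl.get_state())
E
```

```text
scene [-0.4433  0.8885  0.9216]
bracket 0.81 [216. 319.] [ 0.4807 -0.0676  0.0177]
axle_root 0.95 [197. 321.] [ 0.481  -0.072   0.0834]Traceback (most recent call last):
  File "<stdin>", line 8, in <module>
ValueError: it knows: axle_root, bracket, clip, clip_block, clip_tab, pliers, small_carton, solder_spool, tape_measure
```

Run:
```python
from h import *
np.set_printoptions(precision=4,suppress=True)
for n in("scene","top"):
    im,d=snapshot(n); save(n,im); c=cam(n); np.savez(n,im=im,d=d)
    print(n,c[2][:3,3])
    for t in("bracket","axle_root","clip","clip_tab","clip_block","small_carton","tape_measure","pliers","solder_spool"):
            for o in mark_of(n,t)[:3]:
                print(t,round(o["confidence"],2),np.round(o["location"]),atdepth(c,o["location"],d))
print(ctrl.get_state())
```

```text
scene [-0.4433  0.8885  0.9216]
bracket 0.89 [216. 316.] [ 0.4819 -0.0531  0.0204]
axle_root 0.73 [195. 319.] [ 0.4891 -0.0702  0.0858]
clip 0.52 [253. 272.] [0.4183 0.1676 0.0299]
clip_tab 0.56 [241. 273.] [0.4183 0.1662 0.0703]
clip_block 0.69 [260. 278.] [0.403  0.1627 0.0145]
clip_block 0.6 [264. 227.] [0.1412 0.5006 0.3451]
small_carton 0.79 [233. 241.] [0.5449 0.179  0.0293]
tape_measure 0.89 [201. 375.] [ 0.4144 -0.2426  0.0313]
pliers 0.62 [278. 189.] [0.5022 0.3812 0.0033]
top [0.4744 0.033  0.9903]
bracket 0.93 [234. 320.] [ 0.4988 -0.0686  0.0898]
bracket 0.7 [228. 124.] [0.5024 0.3911 0.0064]
axle_root 0.79 [229. 324.] [ 0.5086 -0.0788  0.0884]
clip 0.43 [265. 220.] [0.4238 0.1479 0.081 ]
clip_tab 0.55 [268. 213.] [0.416  0.1627 0.0866]
clip_block 0.86 [262. 220.] [0.4291 0.1549 0.0324]
small_carton 0.76 [202. 226.] [0.5666 0.1441 0.0628]
tape_measure 0.57 [257. 403.] [ 0.4524 -0.2696  0.037 ]
pliers 0.97 [226. 124.] [0.5061 0.3911 0.0095]
pliers 0.57 [266. 215.] [0.4217 0.1581 0.0883]
solder_spool 0.57 [180. 373.] [ 0.6363 -0.2056  0.0053]
{'t': 1.15, 'q': array([ 1.1506,  0.1304,  1.4882,  0.    ,  1.523 , -0.0854]), 'qvel': array([-0.001 ,  0.0003,  0.0013, -0.0001, -0.0006,  0.0009]), 'joint_efforts': array([ -0.0003, -55.9766, -49.2069,   0.0769,   0.0229,  -0.    ]), 'eef_pos': array([0.1971, 0.5667, 0.1827]), 'orientation': array([-0.5235, -3.0977, -0.    ]), 'force': array([-0.4475, -0.3154,  0.4647]), 'moment': array([-0.007 ,  0.0576,  0.0299]), 'grip_force': 0.0, 'finger_gap': 0.09294717700896056}
```

View pics/scene.png

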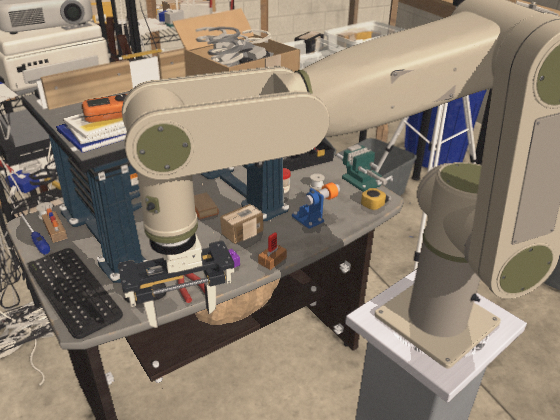

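View pics/top.png

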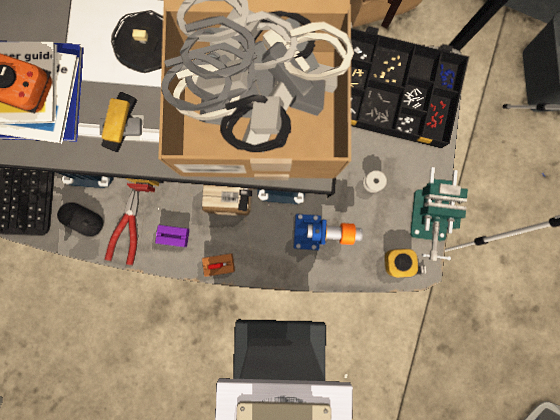

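The scene picture shows the bracket (about r205, c315), orange roller (r190, c332), and wooden block with red tab (r250, c272). The top picture shows bracket r232 c308, roller r234 c348, axle pointing right (about -y), and block r265 c218. Next I'll measure the geometry from the top depth.

Run:
```python
from h import *
np.set_printoptions(precision=4,suppress=True)
z=np.load("top.npz"); im,d=z["im"],z["d"]; c=cam("top"); P=cloud(c,d)
hsv=cv2.cvtColor(im,cv2.COLOR_RGB2HSV).astype(int); H,S,V=hsv[...,0],hsv[...,1],hsv[...,2]
def box(r0,r1,k0,k1):
    m=np.zeros(H.shape,bool); m[r0:r1,k0:k1]=1; return m
rol=box(210,260,330,370)&(H<20)&(S>170)&(d>0)
blue=box(205,260,285,340)&(H>100)&(H<130)&(S>120)
red=box(245,285,195,240)&((H<6)|(H>174))&(S>150)
for n,m in(("roller",rol),("blue",blue),("red",red)):
    q=P[m]; print(n,len(q),q.min(0),q.max(0),np.median(q,0))
q=P[rol]; q=q[q[:,2]>.085]; print("roller top",q.mean(0),q.min(0),q.max(0))
q=P[blue&(P[...,2]>.08)]; print("cheek top",len(q),q.min(0),q.max(0),q.mean(0),cv2.minAreaRect(q[:,:2].astype(np.float32)))
f=P[blue&(P[...,2]<.03)&(P[...,2]>0.004)];print("foot",cv2.minAreaRect(f[:,:2].astype(np.float32)),np.median(f,0))
# steel along axle
m=box(215,255,318,375)&(S<60)&(P[...,2]>.06)&(P[...,2]<.1); q=P[m]; print("steel",len(q),q.min(0),q.max(0),q.mean(0))
q=P[red&(P[...,2]>.08)]; print("red top",len(q),q.mean(0),cv2.minAreaRect(q[:,:2].astype(np.float32)))
m=box(245,285,195,240)&(P[...,2]>.024)&(P[...,2]<.035); q=P[m]; print("block top",len(q),q.mean(0),cv2.minAreaRect(q[:,:2].astype(np.float32)))
big=cv2.resize(im[200:290,190:390],None,fx=4,fy=4,interpolation=cv2.INTER_CUBIC); save("topcrop",big)
```

```text
roller 260 [ 0.4784 -0.1624 -0.0011] [ 0.5245 -0.1156  0.0981] [ 0.5023 -0.1308  0.0912]
blue 806 [ 0.4637 -0.0812 -0.    ] [0.5466 0.033  0.9903] [ 0.5034 -0.0493  0.0127]
red 69 [0.4167 0.148  0.0112] [0.4274 0.1835 0.0905] [0.4218 0.1592 0.0871]
roller top [ 0.5039 -0.1304  0.0918] [ 0.4841 -0.1452  0.085 ] [ 0.5222 -0.1163  0.0981]
cheek top 238 [ 0.4744 -0.0812  0.0801] [0.5295 0.033  0.9903] [ 0.504  -0.0665  0.1068] ((0.5019705295562744, -0.023693501949310303), (0.050866708159446716, 0.11548640578985214), 2.1649370193481445)
foot ((0.5054420232772827, -0.04704614728689194), (0.059891536831855774, 0.08117437362670898), 87.78742218017578) [ 0.5037 -0.0371  0.0107]
steel 258 [ 0.4876 -0.1634  0.0662] [ 0.5317 -0.0647  0.0944] [ 0.5034 -0.1153  0.0826]
red top 52 [0.4212 0.1611 0.0873] ((0.4212898015975952, 0.1615925133228302), (0.008666870184242725, 0.026334991678595543), 4.171448707580566)
block top 495 [0.4217 0.1609 0.0301] ((0.421478271484375, 0.16211631894111633), (0.04593074321746826, 0.07056446373462677), 10.302265167236328)
```

View pics/topcrop.png

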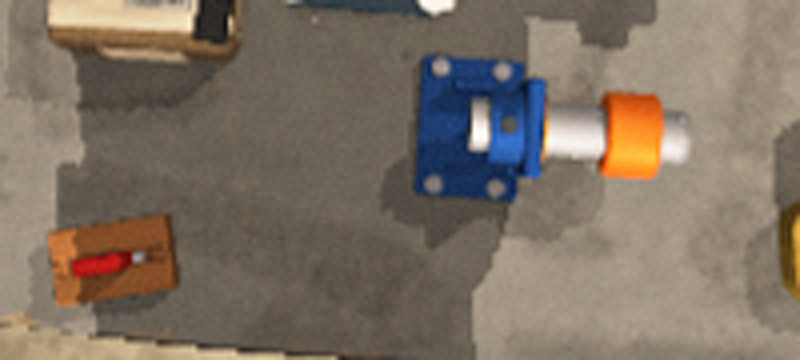

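The crop shows the axle running right and slightly down from the cheek (crop c545, r130) to its end (c690, r137). The roller is far out at c600–660, and the wooden block's slot is tilted about 10°. I'll move near the roller and look from close by.

Request:
send_rows([
  {"tx": 3.5, "ty": -5, "tz": 1, "spin": 0.1, "jaw": 0},
  {"tx": 3.5, "ty": -5, "spin": 0.1, "jaw": 0},
  {"tx": 3.5, "ty": -5, "spin": 0.1, "jaw": 0},
  {"tx": 3.5, "ty": -5, "jaw": 0},
  {"tx": 3.5, "ty": -5, "jaw": 0},
  {"tx": 3.5, "ty": -5, "jaw": 0},
  {"tx": 1.3, "ty": -6, "jaw": 0},
  {"tx": 1.3, "ty": -6, "jaw": 0},
])

```text
schema error: expected keys tx, ty, tz, spin, jaw
```

Request:
send_rows([
  {"tx": 1.3, "ty": -6, "jaw": 0},
  {"tx": 1.3, "ty": -6, "jaw": 0},
  {"tx": 1.3, "ty": -6, "jaw": 0},
  {"tx": 1.3, "ty": -6, "jaw": 0},
  {"tx": 1.3, "ty": -6, "jaw": 0},
  {"ty": -3.5, "jaw": 0},
  {"jaw": 0},
  {"jaw": 0},
])

```text
schema error: expected keys tx, ty, tz, spin, jaw
```

Run:
```python
from h import *
np.set_printoptions(precision=4,suppress=True)
st=ctrl.get_state(); print(st["t"],st["eef_pos"],st["orientation"],st["q"],st["force"])
im,d=snapshot("wrist"); save("w1",im); c=cam("wrist",st); np.savez("w1",im=im,d=d); print(c[2])
P=cloud(c,d); hsv=cv2.cvtColor(im,cv2.COLOR_RGB2HSV).astype(int)
m=(hsv[...,0]<20)&(hsv[...,1]>170)&(P[...,2]>.07)&(P[...,2]<.11); q=P[m]
if len(q): print("roller",len(q),q.min(0),q.max(0)); t=q[q[:,2]>.09]; print(np.percentile(t,[2,50,98],0))
for t in("bracket","axle_root"):
  for o in mark_of("wrist",t)[:2]: print(t,o,atz(c,o["location"],.07))
```

```text
1.15 [0.1971 0.5667 0.1827] [-0.5235 -3.0977 -0.    ] [ 1.1506  0.1304  1.4882  0.      1.523  -0.0854] [-0.4475 -0.3154  0.4647]
[[ 0.328   0.902   0.2808  0.119 ]
 [ 0.9447 -0.3133 -0.0973  0.5941]
 [ 0.0002  0.2971 -0.9548  0.3847]
 [ 0.      0.      0.      1.    ]]
```

View pics/w1.png

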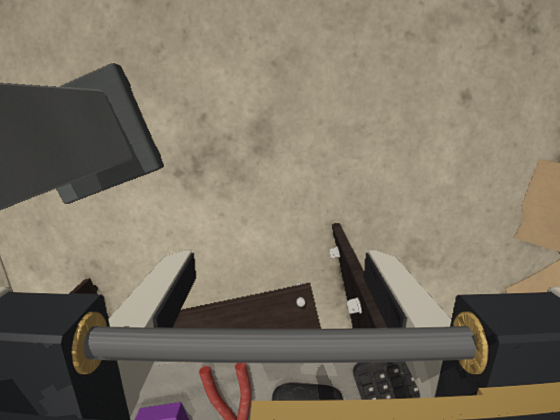

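The first wrist picture was taken at the start pose and shows only floor, plus the fingertips near r255, c190 and c370. The moves were refused because every row needs all five keys, so I'll resend them.

Request:
send_rows([
  {"tx": 3.5, "ty": -5, "tz": 1, "spin": 0.1, "jaw": 0},
  {"tx": 3.5, "ty": -5, "tz": 0, "spin": 0.1, "jaw": 0},
  {"tx": 3.5, "ty": -5, "tz": 0, "spin": 0.1, "jaw": 0},
  {"tx": 3.5, "ty": -5, "tz": 0, "spin": 0, "jaw": 0},
  {"tx": 3.5, "ty": -5, "tz": 0, "spin": 0, "jaw": 0},
  {"tx": 3.5, "ty": -5, "tz": 0, "spin": 0, "jaw": 0},
  {"tx": 1.3, "ty": -6, "tz": 0, "spin": 0, "jaw": 0},
  {"tx": 1.3, "ty": -6, "tz": 0, "spin": 0, "jaw": 0},
])

```text
t: 2.3
eef_pos: [0.4335, 0.1448, 0.1929]
orientation: [0.055, 3.141, 0.0]
force: [0.9, 0.1, 0.2]
finger_gap: 0.0177
grip_force: 0.0
```

Request:
send_rows([
  {"tx": 1.3, "ty": -6, "tz": 0, "spin": 0, "jaw": 0},
  {"tx": 1.3, "ty": -6, "tz": 0, "spin": 0, "jaw": 0},
  {"tx": 1.3, "ty": -6, "tz": 0, "spin": 0, "jaw": 0},
  {"tx": 1.3, "ty": -6, "tz": 0, "spin": 0, "jaw": 0},
  {"tx": 1.3, "ty": -6, "tz": 0, "spin": 0, "jaw": 0},
  {"tx": 0, "ty": -3.5, "tz": 0, "spin": 0, "jaw": 0},
  {"tx": 0, "ty": 0, "tz": 0, "spin": 0, "jaw": 0},
  {"tx": 0, "ty": 0, "tz": 0, "spin": 0, "jaw": 0},
])

```text
t: 3.3
eef_pos: [0.498, -0.1878, 0.1927]
orientation: [-0.055, -3.141, -0.001]
force: [-0.4, -0.1, -0.0]
finger_gap: 0.0003
grip_force: 0.0
```

```bash
cat > look.py <<'E'
from h import *
import sys
np.set_printoptions(precision=4,suppress=True)
st=ctrl.get_state(); print(st["t"],st["eef_pos"],st["orientation"],st["q"],st["force"],st["finger_gap"])
im,d=snapshot("wrist"); n=sys.argv[1]; save(n,im); c=cam("wrist",st); np.savez(n,im=im,d=d,**{"C":c[2]})
P=cloud(c,d); hsv=cv2.cvtColor(im,cv2.COLOR_RGB2HSV).astype(int)
m=(hsv[...,0]<20)&(hsv[...,1]>170)&(P[...,2]>.07)&(P[...,2]<.11); q=P[m]
if len(q): print("roller",len(q),q.min(0),q.max(0)); t=q[q[:,2]>.09]; print(np.percentile(t,[2,50,98],0))
for t in("bracket","axle_root","clip_tab"):
  for o in mark_of("wrist",t)[:2]: print(t,o,atz(c,o["location"],.074 if t=="clip_tab" else .07))
E
python3 look.py w2
```

```text
3.3 [ 0.498  -0.1878  0.1927] [-0.0552 -3.1409 -0.0009] [-0.4572 -0.057   1.6622  0.0004  1.5368 -1.9929] [-0.3684 -0.1074 -0.0061] 0.000260142217418353
roller 381 [ 0.4797 -0.1453  0.07  ] [ 0.5233 -0.1156  0.0948]
[[ 0.5013 -0.1445  0.0901]
 [ 0.5129 -0.133   0.0917]
 [ 0.5166 -0.1164  0.0937]]
bracket {'location': [184.2, 367.3], 'confidence': 0.9} [ 0.492  -0.0996  0.07  ]
axle_root {'location': [196.0, 384.8], 'confidence': 0.76} [ 0.5048 -0.0812  0.07  ]
```

View pics/w2.png

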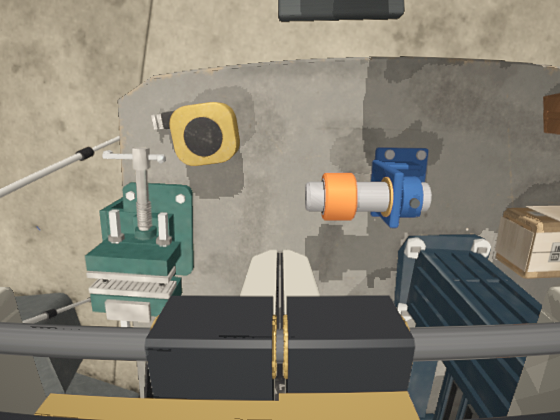

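The wrist view shows the roller at c323–357, the axle end at c306, and the bracket cheek at about c395. The roller's outer face is at y≈-0.1455 and its centre at x≈0.502. Before descending I'll check the heights around the gripper body.

Run:
```python
from h import *
np.set_printoptions(precision=4,suppress=True)
z=np.load("top.npz"); P=cloud(cam("top"),z["d"]); X,Y,Z=P[...,0],P[...,1],P[...,2]
for y0,y1 in((-.3,-.25),(-.34,-.3),(-.25,-.17),(-.1,0),(0,.1),(.1,.25)):
    for x0,x1 in((.38,.55),(.55,.62),(.62,.7)):
        m=(X>x0)&(X<x1)&(Y>y0)&(Y<y1)&(z["d"]>0); print(y0,x0,round(float(Z[m].max()),3) if m.any() else None,end="; ")
z=np.load("w2.npz"); 
c=list(cam("wrist")); P=cloud((c[0],c[1],z["C"]),z["d"]); hsv=cv2.cvtColor(z["im"],cv2.COLOR_RGB2HSV)
m=(hsv[...,1]<50)&(P[...,2]>.072)&(P[...,2]<.09)&(np.abs(P[...,0]-.502)<.02)&(P[...,1]<-.08)&(P[...,1]>-.2); q=P[m]; print(len(q))
for y in np.arange(-.175,-.08,.008):
    s=q[(abs(q[:,1]-y)<.004)]; 
    if len(s)>4: print(round(y,3),len(s),np.percentile(s[:,0],[2,98]),s[:,2].max(),s[np.argsort(s[:,2])[-8:],0].mean())
print("min y",q[:,1].min())
```

```text
-0.3 0.38 0.043; -0.3 0.55 0.006; -0.3 0.62 0.007; -0.34 0.38 0.107; -0.34 0.55 0.116; -0.34 0.62 0.08; -0.25 0.38 0.041; -0.25 0.55 0.038; -0.25 0.62 0.039; -0.1 0.38 0.356; -0.1 0.55 0.505; -0.1 0.62 0.523; 0 0.38 0.268; 0 0.55 0.516; 0 0.62 0.554; 0.1 0.38 0.091; 0.1 0.55 0.505; 0.1 0.62 0.548; 1419
-0.159 215 [0.4884 0.5156] 0.08594413526158134 0.5033327125551592
-0.151 234 [0.4883 0.5164] 0.0870710659808569 0.5023741694783517
-0.143 87 [0.4879 0.5171] 0.08717812824707871 0.5036524206722197
-0.111 151 [0.4897 0.5176] 0.08722221106729738 0.5019840770800896
-0.103 231 [0.4901 0.5181] 0.0861307124164925 0.5044110843897598
-0.095 240 [0.4901 0.5183] 0.08598256126057818 0.505008756807374
-0.087 228 [0.4905 0.5184] 0.08607221408690918 0.5053653853263769
min y -0.1618470731552978
```

Request:
send_rows([
  {"tx": 0.4, "ty": 0, "tz": -5, "spin": 0, "jaw": 0},
  {"tx": 0, "ty": 0, "tz": -4.5, "spin": 0, "jaw": 0},
  {"tx": 0, "ty": 0.8, "tz": -0.98, "spin": 0, "jaw": 0},
  {"tx": 0, "ty": 0, "tz": 0, "spin": 0, "jaw": 0},
])

```text
t: 4.0
eef_pos: [0.5022, -0.1792, 0.0884]
orientation: [-0.052, -3.141, -0.001]
force: [0.4, -0.1, 0.8]
finger_gap: 0.0007
grip_force: 0.0
```

Request:
send_rows([
  {"tx": 0, "ty": 0.9, "tz": -0.05, "spin": 0, "jaw": 0},
  {"tx": 0, "ty": 0.6, "tz": 0, "spin": 0, "jaw": 0},
  {"tx": 0, "ty": 0.6, "tz": 0, "spin": 0, "jaw": 0},
  {"tx": 0.05, "ty": 0.6, "tz": 0, "spin": 0, "jaw": 0},
  {"tx": 0, "ty": 0.6, "tz": 0, "spin": 0, "jaw": 0},
  {"tx": 0.05, "ty": 0.6, "tz": 0, "spin": 0, "jaw": 0},
  {"tx": 0, "ty": 0.4, "tz": 0, "spin": 0, "jaw": 0},
])

```text
t: 4.88
eef_pos: [0.5031, -0.1369, 0.0873]
orientation: [-0.054, -3.141, -0.0]
force: [-0.4, 0.5, 0.1]
finger_gap: 0.0009
grip_force: 0.0
```

Request:
send_rows([
  {"tx": 0, "ty": 0.3, "tz": 0, "spin": 0, "jaw": 0},
  {"tx": 0, "ty": 0.3, "tz": 0, "spin": 0, "jaw": 0},
])

```text
t: 5.12
eef_pos: [0.5031, -0.1312, 0.0874]
orientation: [-0.055, -3.141, 0.0]
force: [0.1, -0.1, 0.0]
finger_gap: 0.0008
grip_force: 0.0
```

```bash
cat > rl.py <<'E'
from h import *
np.set_printoptions(precision=4,suppress=True)
st=ctrl.get_state(); print(st["eef_pos"],st["force"])
for n in("top","wrist"):
    im,d=snapshot(n); c=cam(n,st); P=cloud(c,d); hsv=cv2.cvtColor(im,cv2.COLOR_RGB2HSV).astype(int)
    m=(hsv[...,0]<20)&(hsv[...,1]>170)&(P[...,2]>.07)&(P[...,2]<.11)&(abs(P[...,0]-.5)<.06)&(P[...,1]<-.06)&(P[...,1]>-.18); q=P[m]
    print(n,len(q),q.min(0),q.max(0)) if len(q) else print(n,0)
E
python3 rl.py
```

```text
[ 0.5031 -0.1312  0.0874] [ 0.1455 -0.1272  0.019 ]
top 47 [ 0.4929 -0.1252  0.0799] [ 0.5244 -0.117   0.0968]
wrist 176 [ 0.4792 -0.1444  0.07  ] [ 0.5113 -0.1147  0.095 ]
```

```bash
python3 look.py w3
```

```text
5.225 [ 0.5031 -0.1311  0.0874] [-0.0543 -3.1411 -0.0001] [-0.3535 -0.0198  1.821   0.      1.3405 -1.8897] [-0.6421 -0.4113  0.2914] 0.0004166762765154191
roller 201 [ 0.4794 -0.1443  0.07  ] [ 0.5112 -0.1144  0.0948]
[[ 0.4926 -0.1442  0.0903]
 [ 0.5039 -0.1167  0.0926]
 [ 0.5105 -0.115   0.0946]]
bracket {'location': [202.8, 336.3], 'confidence': 0.74} [ 0.4846 -0.0913  0.07  ]
axle_root {'location': [231.4, 351.6], 'confidence': 0.7} [ 0.5059 -0.0802  0.07  ]
```

View pics/w3.png

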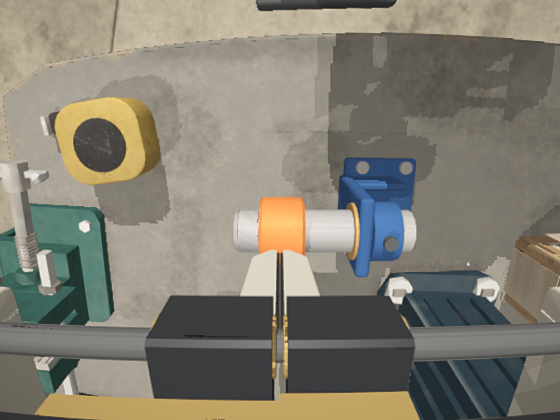

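The wrist view shows the fingers (tips about r253, c280) behind or over the roller (r200–250, c260–305) without moving it. I'll check where the TCP should project.

Run:
```python
from h import *
np.set_printoptions(precision=4,suppress=True)
z=np.load("w3.npz"); c=list(cam("wrist")); K,D,C=c[0],c[1],z["C"]; Ci=np.linalg.inv(C)
st=ctrl.get_state()
def pr(p): 
    q=Ci@np.r_[p,1]; return cv2.projectPoints(q[:3].reshape(1,3),np.zeros(3),np.zeros(3),K,D)[0].ravel()[::-1],q[2]
print("TCP",pr(st["eef_pos"])); print(camera_model("wrist")["mount"])
P=cloud((K,D,C),z["d"])
for r in range(244,300,6): print(r,P[r,270],P[r,290],z["d"][r,270],z["im"][r,270])
print("roller top pred",pr([.5025,-.13,.094]))
s=np.load("scene.npz"); im,d=snapshot("scene"); save("s2",cv2.resize(im[120:280,220:420],None,fx=4,fy=4,interpolation=cv2.INTER_CUBIC));
```

```text
TCP (array([239.6587, 278.5629]), np.float64(0.21745219520085105))
[[ 0.0006 -0.9548 -0.2972  0.0828]
 [ 1.      0.0006  0.0002  0.0002]
 [ 0.     -0.2972  0.9548 -0.202 ]
 [ 0.      0.      0.      1.    ]]
244 [ 0.5029 -0.1368  0.0947] [ 0.5045 -0.1242  0.092 ] 0.21054341 [255 166  92]
250 [ 0.4938 -0.1356  0.1244] [ 0.5078 -0.1243  0.0939] 0.17946771 [226 206 184]
256 [ 0.4944 -0.1355  0.1307] [ 0.4947 -0.1251  0.1309] 0.1736183 [222 214 198]
262 [ 0.4938 -0.1352  0.1389] [ 0.495  -0.1253  0.1373] 0.16561776 [221 214 198]
268 [ 0.494  -0.1351  0.1451] [ 0.4945 -0.1255  0.1447] 0.1597838 [221 214 197]
274 [ 0.4941 -0.1349  0.1509] [ 0.4946 -0.1257  0.1505] 0.15423763 [221 214 198]
280 [ 0.4945 -0.1348  0.1559] [ 0.4953 -0.1258  0.1549] 0.14959441 [221 214 198]
286 [ 0.4938 -0.1346  0.1623] [ 0.4943 -0.126   0.1619] 0.14323063 [221 214 197]
292 [ 0.494  -0.1345  0.1669] [ 0.4939 -0.1262  0.1674] 0.13896355 [221 214 198]
298 [ 0.4676 -0.1321  0.2137] [ 0.4679 -0.1269  0.2136] 0.0863493 [57 57 60]
roller top pred (array([242.6025, 280.751 ]), np.float64(0.21100115486542567))
```

View pics/s2.png

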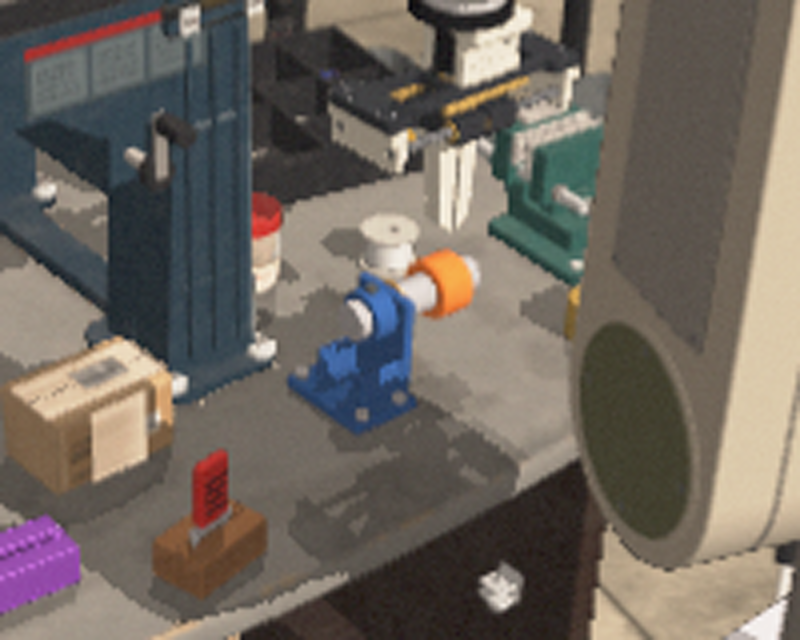

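The scene crop shows the fingertip (crop r228, c452) clearly above and behind the roller rather than beside it. I'll work out in the tool frame where the fingers really end.

Run:
```python
from h import *
np.set_printoptions(precision=4,suppress=True)
K,D,_=cam("wrist"); M=np.array(camera_model("wrist")["mount"])
for n,cols in(("w1",(170,180,188,375,385)),("w2",(262,270,290,298)),("w3",(262,270,290,298))):
    z=np.load(n+".npz"); T=cloud((K,D,M),z["d"])  # tool coords
    f=(T[...,2]>-.15)&(T[...,2]<.02)&(z["d"]>0)&(z["d"]<.2); 
    for k in cols:
        r=np.where(f[:,k])[0]; r=r[r<300]
        if len(r): print(n,k,r.min(),T[r.min()+1,k],T[r.min()+20,k])
    q=T[f]; print(n,"max tool z",np.percentile(q[:,2],[99,99.9,100]))
c=cam("scene"); z=np.load("scene.npz")
im,d=snapshot("scene"); P=cloud(c,d)
m=np.zeros((420,560),bool); m[150:182,322:345]=1; m&=(im.min(2)>140)&(abs(P[...,1]+.131)<.04)&(abs(P[...,0]-.503)<.04)
q=P[m]; print(len(q), q.min(0),q.max(0)); print(atdepth(c,(175,333),d),atdepth(c,(170,333),d),atdepth(c,(165,332),d))
```

```text
w1 170 254 [ 0.0095 -0.0566 -0.0445] [ 0.0091 -0.0504 -0.0645]
w1 180 251 [ 0.009  -0.0528 -0.0397] [ 0.0076 -0.0476 -0.0585]
w1 188 250 [ 0.0086 -0.0491 -0.0374] [ 0.0037 -0.0463 -0.0499]
w1 375 251 [ 0.0088  0.0513 -0.0391] [ 0.0069  0.0466 -0.057 ]
w1 385 253 [ 0.0092  0.0556 -0.0425] [ 0.0087  0.0496 -0.0626]
w1 max tool z [-0.0451 -0.0372 -0.0352]
w2 262 253 [ 0.0088 -0.0089 -0.0414] [ 0.0085 -0.0079 -0.0618]
w2 270 250 [ 0.0087 -0.0049 -0.0372] [ 0.0084 -0.0043 -0.0587]
w2 290 251 [ 0.009   0.0058 -0.0393] [ 0.0089  0.0052 -0.0606]
w2 298 254 [ 0.0089  0.0099 -0.0428] [ 0.0087  0.0088 -0.0632]
w2 max tool z [-0.0498 -0.0384 -0.0353]
w3 262 253 [ 0.0092 -0.0089 -0.0421] [ 0.0087 -0.0079 -0.0622]
w3 270 250 [ 0.0091 -0.0048 -0.0382] [ 0.0086 -0.0043 -0.059 ]
w3 290 251 [ 0.009   0.0058 -0.0393] [ 0.0086  0.0052 -0.0599]
w3 298 254 [ 0.0089  0.0099 -0.0428] [ 0.0088  0.0088 -0.0633]
w3 max tool z [-0.0472 -0.0387 -0.0359]
140 [ 0.4891 -0.1475  0.1223] [ 0.515  -0.1125  0.195 ]
[ 0.4959 -0.1311  0.1289] [ 0.4937 -0.1271  0.1485] [ 0.4968 -0.1245  0.165 ]
```

Both cameras agree: the fingers really end about 35.5 mm above the reported TCP, so the true tip is at reported z + 0.0355. I'll back off, lower by that amount, and push again.

Request:
send_rows([
  {"tx": 0, "ty": -3, "tz": 0, "spin": 0, "jaw": 0},
  {"tx": -0.1, "ty": -2, "tz": 0, "spin": 0, "jaw": 0},
  {"tx": 0, "ty": 0, "tz": -2.5, "spin": 0, "jaw": 0},
  {"tx": 0, "ty": 0, "tz": -1, "spin": 0, "jaw": 0},
  {"tx": 0, "ty": 0.5, "tz": 0, "spin": 0, "jaw": 0},
  {"tx": 0, "ty": 0.5, "tz": 0, "spin": 0, "jaw": 0},
  {"tx": 0, "ty": 0.3, "tz": 0, "spin": 0, "jaw": 0},
])

```text
t: 6.4
eef_pos: [0.5028, -0.1679, 0.0533]
orientation: [0.054, 3.14, -0.001]
force: [-0.7, -0.1, -0.7]
finger_gap: 0.0004
grip_force: 0.0
```

Request:
send_rows([
  {"tx": 0, "ty": 0.5, "tz": 0, "spin": 0, "jaw": 0},
  {"tx": 0, "ty": 0.5, "tz": 0, "spin": 0, "jaw": 0},
  {"tx": 0.05, "ty": 0.5, "tz": 0, "spin": 0, "jaw": 0},
])

```text
t: 6.78
eef_pos: [0.5027, -0.153, 0.0525]
orientation: [0.054, 3.141, -0.0]
force: [-0.6, -2.3, -0.2]
finger_gap: 0.0001
grip_force: 1.0
```

Request:
send_rows([
  {"tx": 0, "ty": 0.5, "tz": 0, "spin": 0, "jaw": 0},
  {"tx": 0, "ty": 0.5, "tz": 0, "spin": 0, "jaw": 0},
  {"tx": 0, "ty": 0.4, "tz": 0, "spin": 0, "jaw": 0},
  {"tx": 0.05, "ty": 0.4, "tz": 0, "spin": 0, "jaw": 0},
  {"tx": 0, "ty": 0.3, "tz": 0, "spin": 0, "jaw": 0},
  {"tx": 0, "ty": 0.2, "tz": 0, "spin": 0, "jaw": 0},
])

```text
t: 7.52
eef_pos: [0.5033, -0.1302, 0.0526]
orientation: [0.054, 3.141, -0.0]
force: [1.4, -2.6, 1.2]
finger_gap: 0.0005
grip_force: 1.3
```

Request:
send_rows([
  {"tx": 0, "ty": 0.2, "tz": 0, "spin": 0, "jaw": 0},
  {"tx": 0, "ty": 0.2, "tz": 0, "spin": 0, "jaw": 0},
  {"tx": 0, "ty": 0.2, "tz": 0, "spin": 0, "jaw": 0},
])

```text
t: 7.9
eef_pos: [0.5034, -0.1243, 0.0526]
orientation: [0.055, 3.141, -0.0]
force: [2.3, -1.1, 2.3]
finger_gap: 0.0004
grip_force: 1.3
```

```bash
python3 rl.py
```

```text
[ 0.5034 -0.1243  0.0526] [ 2.3018 -1.1225  2.3442]
top 137 [ 0.4921 -0.1097  0.0737] [ 0.5263 -0.0828  0.0971]
wrist 552 [ 0.4802 -0.1145  0.0701] [ 0.5236 -0.083   0.0947]
```

Request:
send_rows([
  {"tx": 0, "ty": 0.1, "tz": 0, "spin": 0, "jaw": 0},
  {"tx": 0, "ty": 0.1, "tz": 0, "spin": 0, "jaw": 0},
  {"tx": 0, "ty": 0, "tz": 0, "spin": 0, "jaw": 0},
])

```text
t: 8.38
eef_pos: [0.5032, -0.1222, 0.0525]
orientation: [0.055, 3.141, 0.0]
force: [2.1, -2.1, 1.6]
finger_gap: 0.0007
grip_force: 1.4
```

Request:
send_rows([
  {"tx": 0, "ty": 0.1, "tz": 0, "spin": 0, "jaw": 0},
  {"tx": 0, "ty": 0, "tz": 0, "spin": 0, "jaw": 0},
])

```text
t: 8.62
eef_pos: [0.5032, -0.1212, 0.0525]
orientation: [0.055, 3.141, 0.0]
force: [3.2, -2.1, 2.9]
finger_gap: 0.0004
grip_force: 1.5
```

Request:
send_rows([
  {"tx": 0, "ty": 0.1, "tz": 0, "spin": 0, "jaw": 0},
  {"tx": 0, "ty": 0, "tz": 0, "spin": 0, "jaw": 0},
])

```text
t: 8.88
eef_pos: [0.5032, -0.1208, 0.0526]
orientation: [0.055, 3.141, -0.001]
force: [2.7, -4.8, 2.2]
finger_gap: 0.0004
grip_force: 2.3
```

Request:
send_rows([
  {"tx": 0, "ty": 0.05, "tz": 0, "spin": 0, "jaw": 0},
  {"tx": 0, "ty": 0, "tz": 0, "spin": 0, "jaw": 0},
])

```text
t: 9.12
eef_pos: [0.5032, -0.1207, 0.0526]
orientation: [0.055, 3.141, -0.002]
force: [3.1, -6.3, 2.9]
finger_gap: 0.0003
grip_force: 2.9
```

Request:
send_rows([
  {"tx": 0, "ty": 0.1, "tz": 0, "spin": 0, "jaw": 0},
  {"tx": 0, "ty": 0, "tz": 0, "spin": 0, "jaw": 0},
  {"tx": 0, "ty": 0, "tz": 0, "spin": 0, "jaw": 0},
])

```text
t: 9.5
eef_pos: [0.5032, -0.1204, 0.0527]
orientation: [0.055, 3.141, -0.004]
force: [1.1, -9.9, 1.4]
finger_gap: 0.001
grip_force: 4.1
```

Request:
send_rows([
  {"tx": 0, "ty": -0.6, "tz": 0, "spin": 0, "jaw": 0},
  {"tx": 0, "ty": -2, "tz": 1, "spin": 0, "jaw": 0},
  {"tx": 0, "ty": -2, "tz": 4, "spin": 0, "jaw": 0},
  {"tx": 3, "ty": 0, "tz": 5, "spin": 0, "jaw": 0},
  {"tx": 2, "ty": 2, "tz": 3, "spin": 0, "jaw": 0},
  {"tx": 0, "ty": 0, "tz": 0, "spin": 0, "jaw": 0},
])

```text
t: 10.25
eef_pos: [0.5549, -0.1452, 0.185]
orientation: [0.052, 3.138, -0.001]
force: [0.0, -0.4, -0.7]
finger_gap: 0.0006
grip_force: 0.0
```

```bash
python3 look.py w4
python3 - <<'E'
from h import *
np.set_printoptions(precision=4,suppress=True)
z=np.load("w4.npz"); K,D,_=cam("wrist"); P=cloud((K,D,z["C"]),z["d"]); Ci=np.linalg.inv(z["C"])
def pr(p): 
    q=Ci@np.r_[p,1]; return cv2.projectPoints(q[:3].reshape(1,3),np.zeros(3),np.zeros(3),K,D)[0].ravel()[::-1]
a,b=pr([.5035,-.115,.085]),pr([.502,-.165,.085]); print(a,b)
g=cv2.cvtColor(z["im"],cv2.COLOR_RGB2GRAY)
for y in np.arange(-.108,-.17,-.002):
    x=.503+(y+.123)*.035; v=[]
    for dx in(-.008,-.004,0):
        r,k=np.round(pr([x+dx,y,.07+np.sqrt(.015**2-dx**2)])).astype(int); v.append(int(g[r,k]))
    print(round(y,3),v,P[r,k][2].round(4))
r,k=pr([.503,-.12,.085]).astype(int); save("w4c",cv2.resize(z["im"][max(r-60,0):r+60,k-80:k+80],None,fx=5,fy=5,interpolation=cv2.INTER_CUBIC)); print(r,k)
E
```

```text
10.25 [ 0.5549 -0.1452  0.185 ] [ 0.0525  3.1377 -0.0014] [-0.3455  0.0544  1.5648  0.0003  1.5189 -1.8829] [ 0.012  -0.3796 -0.6997] 0.0006331792281404668
roller 422 [ 0.4815 -0.1126  0.07  ] [ 0.6688 -0.0679  0.0948]
[[ 0.5021 -0.1115  0.09  ]
 [ 0.5155 -0.099   0.0911]
 [ 0.5188 -0.0833  0.0934]]
bracket {'location': [137.8, 334.6], 'confidence': 0.76} [ 0.5019 -0.0918  0.07  ]
axle_root {'location': [143.8, 347.3], 'confidence': 0.81} [ 0.5078 -0.0798  0.07  ]
[141.9211 311.2767] [142.0593 255.1422]
-0.108 [209, 199, 192] 0.0926
-0.11 [186, 184, 181] 0.0927
-0.112 [195, 176, 158] 0.0891
-0.114 [235, 236, 215] 0.0844
-0.116 [233, 234, 213] 0.0857
-0.118 [233, 234, 213] 0.0852
-0.12 [234, 234, 213] 0.0852
-0.122 [234, 234, 213] 0.0848
-0.124 [234, 233, 212] 0.0867
-0.126 [234, 233, 212] 0.0847
-0.128 [234, 233, 211] 0.0849
-0.13 [237, 235, 213] 0.0841
-0.132 [179, 183, 165] 0.0801
-0.134 [120, 142, 116] 0.079
-0.136 [120, 137, 118] 0.08
-0.138 [118, 132, 103] 0.0793
-0.14 [244, 244, 222] 0.0842
-0.142 [243, 242, 220] 0.0839
-0.144 [236, 241, 215] 0.0863
-0.146 [239, 241, 215] 0.0863
-0.148 [239, 241, 215] 0.0858
-0.15 [239, 236, 209] 0.0849
-0.152 [240, 236, 211] 0.0846
-0.154 [239, 233, 209] 0.0854
-0.156 [236, 229, 206] 0.0846
-0.158 [237, 233, 207] 0.0856
-0.16 [219, 209, 207] 0.0837
-0.162 [171, 169, 170] -0.0007
-0.164 [172, 170, 172] 0.0011
-0.166 [174, 171, 171] -0.0006
-0.168 [172, 174, 172] -0.0004
-0.17 [174, 173, 172] 0.0016
141 305
```

View pics/w4c.png

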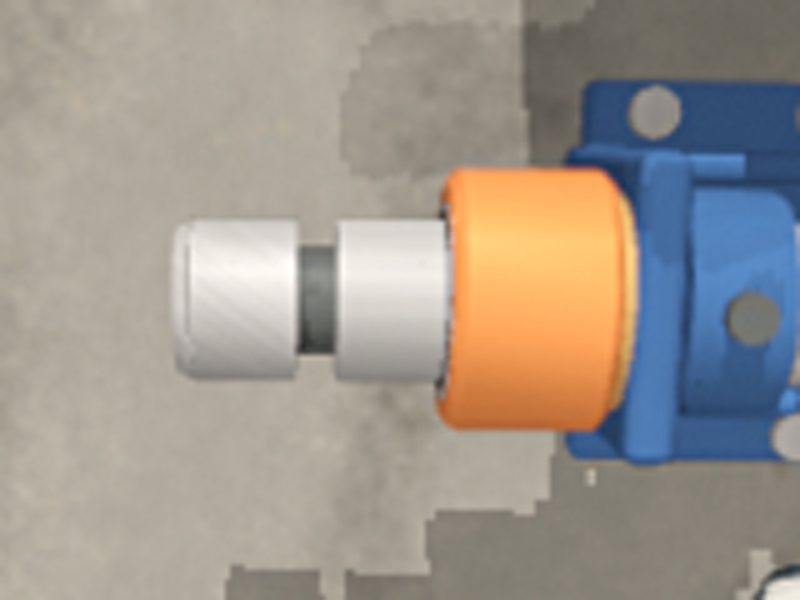

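The crop shows the roller home on the brass washer and the groove clearly visible (c297–337). The groove centre is at y≈-0.1353, and the free end at -0.161 agrees with that (26 mm on). Now to the clip.

Request:
send_rows([
  {"tx": -4, "ty": 2, "tz": 0, "spin": -0.18, "jaw": 50},
  {"tx": -4, "ty": 4, "tz": 0, "spin": -0.18, "jaw": 50},
  {"tx": -3, "ty": 5, "tz": 0, "spin": -0.18, "jaw": 50},
  {"tx": -2, "ty": 5, "tz": 0, "spin": -0.18, "jaw": 50},
  {"tx": 0, "ty": 5, "tz": 0, "spin": -0.18, "jaw": 50},
  {"tx": 0, "ty": 5, "tz": 0, "spin": -0.18, "jaw": 50},
  {"tx": 0, "ty": 3, "tz": 0, "spin": -0.18, "jaw": 50},
  {"tx": 0, "ty": 0, "tz": 0, "spin": -0.12, "jaw": 50},
])

```text
t: 11.45
eef_pos: [0.4232, 0.1366, 0.1809]
orientation: [-2.001, -2.42, 0.002]
force: [0.4, -0.1, 1.0]
finger_gap: 0.0463
grip_force: 0.0
```

Request:
send_rows([
  {"tx": 0, "ty": 0, "tz": 0, "spin": 0, "jaw": 50},
])

```text
t: 11.58
eef_pos: [0.4236, 0.1351, 0.1811]
orientation: [-1.997, -2.424, 0.003]
force: [-0.2, -0.4, -0.6]
finger_gap: 0.0465
grip_force: 0.0
```

```bash
python3 look.py w5
python3 - <<'E'
from h import *
from scipy.optimize import least_squares
np.set_printoptions(precision=4,suppress=True)
K,D,_=cam("wrist")
z=np.load("w4.npz"); P=cloud((K,D,z["C"]),z["d"]); S=cv2.cvtColor(z["im"],cv2.COLOR_RGB2HSV)[...,1]
m=(S<45)&(P[...,2]>.072)&(P[...,2]<.088)&(abs(P[...,0]-.503)<.014)&(P[...,1]<-.115)&(P[...,1]>-.16)&~((P[...,1]<-.130)&(P[...,1]>-.141)); q=P[m]
f=lambda v:np.hypot(q[:,0]-v[0]-v[1]*(q[:,1]+.135),q[:,2]-v[2])-.015
s=least_squares(f,[.503,.03,.07],loss="soft_l1",f_scale=.001); print("axle x at groove,slope,z",s.x,np.std(s.fun))
z=np.load("w5.npz"); P=cloud((K,D,z["C"]),z["d"]); h=cv2.cvtColor(z["im"],cv2.COLOR_RGB2HSV).astype(int); near=(abs(P[...,0]-.4215)<.06)&(abs(P[...,1]-.161)<.06)
red=near&((h[...,0]<6)|(h[...,0]>174))&(h[...,1]>150)
for n,mm in(("tab",red&(P[...,2]>.083)&(P[...,2]<.093)),("blk",near&(P[...,2]>.0265)&(P[...,2]<.0335))):
    q=P[mm]; print(n,len(q)); 
    if len(q)>5:
        print(q.mean(0),cv2.minAreaRect((q[:,:2]*1000).astype(np.float32)))
E
```

```text
11.575 [0.4236 0.1351 0.1811] [-1.9968 -2.4236  0.0029] [ 0.1935 -0.2997  1.897  -0.0001  1.5465  0.001 ] [-0.2263 -0.3569 -0.637 ] 0.046509260046955506
roller 413 [ 0.4163 -0.1064  0.0702] [0.5228 0.1785 0.0936]
[[ 0.4968 -0.0856  0.09  ]
 [ 0.5097 -0.0828  0.0916]
 [ 0.5188 -0.0809  0.0935]]
bracket {'location': [343.1, 308.2], 'confidence': 0.73} [ 0.4888 -0.0272  0.07  ]
bracket {'location': [198.4, 410.1], 'confidence': 0.37} [0.5498 0.1578 0.07  ]
axle_root {'location': [383.8, 313.7], 'confidence': 0.71} [ 0.5086 -0.0845  0.07  ]
clip_tab {'location': [169.1, 283.3], 'confidence': 0.68} [0.4221 0.1626 0.074 ]
axle x at groove,slope,z [0.5032 0.0338 0.0698] 0.0006219050104773398
tab 329
[0.4223 0.1652 0.0874] ((422.6372375488281, 164.78680419921875), (9.827942848205566, 27.090087890625), 11.035340309143066)
blk 2220
[0.4225 0.1665 0.03  ] ((423.239990234375, 164.43780517578125), (43.095237731933594, 70.58039093017578), 10.336910247802734)
```

View pics/w5.png

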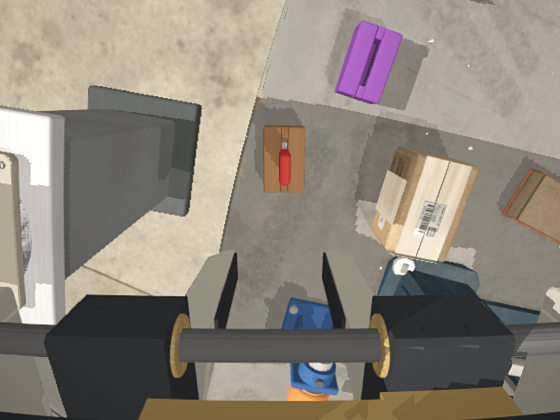

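The wrist view shows the wooden block at r158, c285 with the red tab centred in its slot, lined up with the fingers. The tab is at (0.4226, 0.1648), yaw 11°, equal to the tool's yaw. I'll descend and grip.

Request:
send_rows([
  {"tx": -0.1, "ty": 3, "tz": 0, "spin": 0, "jaw": 50},
  {"tx": 0, "ty": 0, "tz": -5, "spin": 0, "jaw": 50},
  {"tx": 0, "ty": 0, "tz": -5, "spin": 0, "jaw": 50},
  {"tx": 0, "ty": 0, "tz": -4, "spin": 0, "jaw": 50},
  {"tx": 0, "ty": 0, "tz": -2.4, "spin": 0, "jaw": 50},
  {"tx": 0, "ty": 0, "tz": 0, "spin": 0, "jaw": 50},
])

```text
t: 12.52
eef_pos: [0.4215, 0.1645, 0.0164]
orientation: [-1.997, -2.422, 0.006]
force: [1.1, 0.3, 1.7]
finger_gap: 0.0462
grip_force: 0.0
```

Request:
send_rows([
  {"tx": 0, "ty": 0, "tz": 0, "spin": 0, "jaw": 20},
  {"tx": 0, "ty": 0, "tz": 0, "spin": 0, "jaw": 0},
  {"tx": 0, "ty": 0, "tz": 0, "spin": 0, "jaw": 0},
  {"tx": 0, "ty": 0, "tz": 0, "spin": 0, "jaw": 0},
])

```text
t: 13.02
eef_pos: [0.424, 0.1656, 0.0191]
orientation: [1.999, 2.423, 0.001]
force: [0.2, -0.2, -0.3]
finger_gap: 0.0112
grip_force: 0.1
```

Request:
send_rows([
  {"tx": 0, "ty": 0, "tz": 0, "spin": 0, "jaw": 0},
  {"tx": 0, "ty": 0, "tz": 0, "spin": 0, "jaw": 0},
])

```text
t: 13.28
eef_pos: [0.4231, 0.1654, 0.0188]
orientation: [-1.999, -2.423, 0.001]
force: [-4.0, -0.8, 5.6]
finger_gap: 0.0103
grip_force: 30.0
```

Request:
send_rows([
  {"tx": 0, "ty": 0, "tz": 0.5, "spin": 0, "jaw": 0},
  {"tx": 0, "ty": 0, "tz": 1, "spin": 0, "jaw": 0},
  {"tx": 0, "ty": 0, "tz": 1.5, "spin": 0, "jaw": 0},
  {"tx": 0, "ty": 0, "tz": 3, "spin": 0, "jaw": 0},
  {"tx": 0, "ty": 0, "tz": 5, "spin": 0, "jaw": 0},
  {"tx": 0, "ty": 0, "tz": 5, "spin": 0, "jaw": 0},
  {"tx": 0, "ty": 0, "tz": 0, "spin": 0, "jaw": 0},
])

```text
t: 14.15
eef_pos: [0.4271, 0.1664, 0.185]
orientation: [1.995, 2.419, 0.014]
force: [1.1, -0.1, -0.9]
finger_gap: 0.0096
grip_force: 30.0
```

```bash
python3 look.py w6
python3 - <<'E'
from h import *
np.set_printoptions(precision=4,suppress=True)
K,D,_=cam("wrist"); M=np.array(camera_model("wrist")["mount"]); z=np.load("w6.npz"); T=cloud((K,D,M),z["d"])
h=cv2.cvtColor(z["im"],cv2.COLOR_RGB2HSV).astype(int); near=(z["d"]>0)&(z["d"]<.26)&(abs(T[...,1])<.03)
red=near&((h[...,0]<6)|(h[...,0]>174))&(h[...,1]>150); q=T[red]; print("red tool",len(q),np.percentile(q,[1,50,99],0))
g=near&(h[...,1]<70)&(T[...,2]>-.03)&(T[...,2]<.05); q=T[g]; print("steel tool",len(q),np.percentile(q,[1,50,99],0))
r,k=np.where(red); print(r.min(),r.max(),k.min(),k.max())
save("w6c",cv2.resize(z["im"][130:280,190:370],None,fx=4,fy=4,interpolation=cv2.INTER_CUBIC))
E
```

```text
14.15 [0.4271 0.1664 0.185 ] [1.9951 2.4186 0.0136] [ 0.2596 -0.2762  1.8711 -0.      1.536   0.0683] [ 1.1057 -0.0553 -0.8608] 0.009617436656199439
bracket {'location': [356.2, 299.7], 'confidence': 0.84} [ 0.4889 -0.0189  0.07  ]
bracket {'location': [396.4, 303.8], 'confidence': 0.74} [ 0.5072 -0.0789  0.07  ]
axle_root {'location': [399.1, 304.0], 'confidence': 0.64} [ 0.5084 -0.0832  0.07  ]
clip_tab {'location': [282.1, 278.4], 'confidence': 0.91} [0.4454 0.075  0.074 ]
red tool 1776 [[-0.0129 -0.0045 -0.0701]
 [ 0.0087  0.0001 -0.0676]
 [ 0.0133  0.0053 -0.0245]]
steel tool 173 [[ 0.0114 -0.0022 -0.0206]
 [ 0.0169  0.0007 -0.0183]
 [ 0.0191  0.0031 -0.0018]]
235 322 269 290
```

View pics/w6c.png

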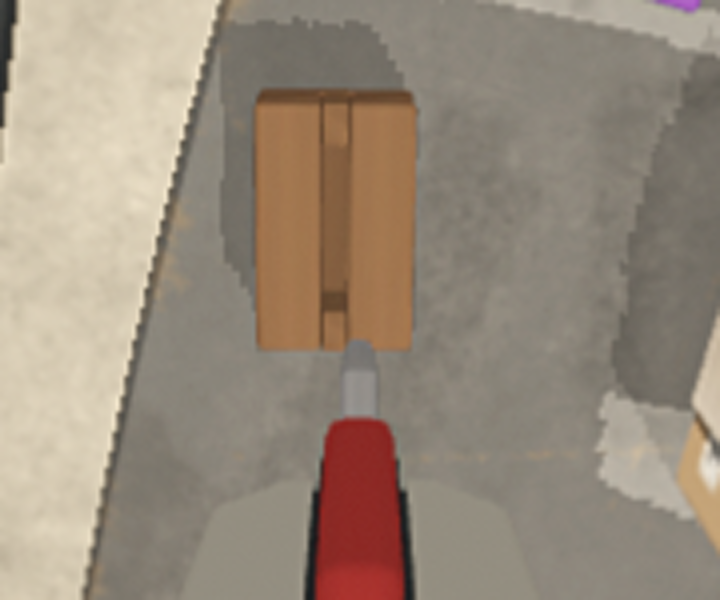

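The crop shows the clip held straight in the fingers with its slot empty below. Its origin nearly coincides with the reported TCP. I'll carry it over the groove, turning it to the axle.

Request:
send_rows([
  {"tx": 0, "ty": -4.3, "tz": 0, "spin": 0.18, "jaw": 0},
  {"tx": 0, "ty": -4.3, "tz": 0, "spin": 0.18, "jaw": 0},
  {"tx": 0, "ty": -4.3, "tz": 0, "spin": 0.18, "jaw": 0},
  {"tx": 1.6, "ty": -4.3, "tz": 0, "spin": 0.18, "jaw": 0},
  {"tx": 2, "ty": -4.3, "tz": 0, "spin": 0.18, "jaw": 0},
  {"tx": 2, "ty": -4.3, "tz": 0, "spin": 0.18, "jaw": 0},
  {"tx": 2, "ty": -4.3, "tz": 0, "spin": 0.18, "jaw": 0},
  {"tx": 0, "ty": 0, "tz": -3, "spin": 0.086, "jaw": 0},
])

```text
t: 15.35
eef_pos: [0.501, -0.1369, 0.1487]
orientation: [0.063, 3.139, -0.002]
force: [0.3, 0.7, -1.0]
finger_gap: 0.0098
grip_force: 30.0
```

Request:
send_rows([
  {"tx": 0, "ty": 0, "tz": -2, "spin": 0, "jaw": 0},
  {"tx": 0, "ty": 0, "tz": 0, "spin": 0, "jaw": 0},
  {"tx": 0, "ty": 0, "tz": 0, "spin": 0, "jaw": 0},
])

```text
t: 15.72
eef_pos: [0.4994, -0.1335, 0.1286]
orientation: [-0.065, -3.14, -0.0]
force: [-0.2, 0.3, 0.5]
finger_gap: 0.0099
grip_force: 30.0
```

```bash
cat > fit.py <<'E'
from h import *
import sys
from scipy.optimize import least_squares
np.set_printoptions(precision=4,suppress=True)
st=ctrl.get_state(); R=cv2.Rodrigues(st["orientation"])[0]; p=st["eef_pos"]; print(st["t"],p,"yaw",np.degrees(np.arctan2(R[1,1],R[0,1])),"z-axis",R[:,2],st["force"])
im,d=snapshot("wrist"); c=cam("wrist",st); np.savez(sys.argv[1],im=im,d=d,C=c[2]); save(sys.argv[1],im); P=cloud(c,d)
h=cv2.cvtColor(im,cv2.COLOR_RGB2HSV).astype(int); g=cv2.cvtColor(im,cv2.COLOR_RGB2GRAY)
near=(d>0)&(abs(P[...,0]-.503)<.05)&(abs(P[...,1]+.12)<.06)
m=near&(h[...,1]<45)&(P[...,2]>.06)&(P[...,2]<.087)&(abs(P[...,0]-.503)<.0145); q=P[m&~((P[...,1]<-.129)&(P[...,1]>-.142))]
print(len(q))
if len(q)>30:
    f=lambda v:np.hypot(q[:,0]-v[0]-v[1]*(q[:,1]+.135),q[:,2]-.07)-.015
    s=least_squares(f,[.503,.03],loss="soft_l1",f_scale=.001); print("axle",s.x,np.std(s.fun))
    for y in np.arange(-.126,-.164,-.001):
        w=m&(abs(P[...,1]-y)<.0008)
        if w.any(): print(int(-y*1000),int(np.median(g[w])),end=" ")
    print()
red=near&((h[...,0]<6)|(h[...,0]>174))&(h[...,1]>150); q=(P[red]-p)@R; print("tab tool",np.percentile(q,[1,50,99],0))
b=near&(h[...,1]<70)&(P[...,2]>p[2]+.008)&(P[...,2]<p[2]+.03); q=P[b]; print("bridge",len(q),np.percentile(q,[2,50,98],0) if len(q) else "")
E
python3 fit.py w7
```

```text
15.725 [ 0.4994 -0.1335  0.1286] yaw 87.63668204357174 z-axis [-0.0005  0.0002 -1.    ] [-0.247   0.2539  0.496 ]
1637
axle [0.5035 0.0322] 0.0007515817145017108
126 209 127 208 128 210 129 210 130 217 131 228 132 140 133 125 134 127 135 129 136 131 137 120 138 112 139 156 140 213 141 210 142 211 143 210 144 210 145 211 146 213 147 211 148 211 149 211 150 209 151 206 152 207 153 209 154 210 155 212 156 213 157 209 158 190 159 189 160 202 161 199 162 172 
tab tool [[-0.0131 -0.0047 -0.07  ]
 [ 0.0083  0.0002 -0.0676]
 [ 0.0129  0.0052 -0.0243]]
bridge 142 [[ 0.4809 -0.1354  0.1408]
 [ 0.4835 -0.1327  0.1471]
 [ 0.4878 -0.13    0.1485]]
```

View pics/w7.png

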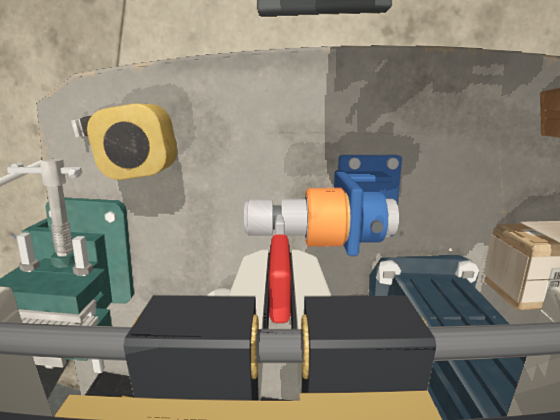

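The wrist view shows the clip just above the axle. The groove is at c280, r216, between y -0.1315 and -0.139, centre -0.1353. The clip centre needs about +3.7 mm in x and -1.8 mm in y.

Request:
send_rows([
  {"tx": 0.37, "ty": -0.18, "tz": 0, "spin": 0.008, "jaw": 0},
  {"tx": 0, "ty": 0, "tz": -1.5, "spin": 0, "jaw": 0},
  {"tx": 0, "ty": 0, "tz": -1, "spin": 0, "jaw": 0},
  {"tx": 0, "ty": 0, "tz": 0, "spin": 0, "jaw": 0},
  {"tx": 0, "ty": 0, "tz": 0, "spin": 0, "jaw": 0},
])

```text
t: 16.4
eef_pos: [0.5032, -0.1354, 0.1034]
orientation: [-0.052, -3.141, -0.0]
force: [-0.4, -0.3, -0.8]
finger_gap: 0.0099
grip_force: 30.0
```

```bash
python3 fit.py w8
```

```text
16.4 [ 0.5032 -0.1354  0.1034] yaw 88.09346339874106 z-axis [-0.0003  0.0001 -1.    ] [-0.3773 -0.2766 -0.8429]
1968
axle [0.5036 0.0295] 0.0007327916318704235
126 211 127 211 128 208 129 213 130 210 131 211 132 166 133 110 134 109 135 109 136 110 137 111 138 127 139 156 140 216 141 217 142 209 143 211 144 208 145 211 146 211 147 210 148 211 149 207 150 211 151 206 152 207 153 209 154 209 155 212 156 208 157 213 158 192 159 187 160 202 161 197 162 162 
tab tool [[-0.0131 -0.0047 -0.0701]
 [ 0.0083  0.0005 -0.0676]
 [ 0.0129  0.0051 -0.0246]]
bridge 144 [[ 0.4845 -0.1374  0.116 ]
 [ 0.4872 -0.1347  0.1219]
 [ 0.4915 -0.132   0.1235]]
```

Request:
send_rows([
  {"tx": 0, "ty": 0, "tz": -0.4, "spin": 0, "jaw": 0},
  {"tx": 0, "ty": 0, "tz": -0.3, "spin": 0, "jaw": 0},
  {"tx": 0, "ty": 0, "tz": 0, "spin": 0, "jaw": 0},
])

```text
t: 16.82
eef_pos: [0.503, -0.1354, 0.0961]
orientation: [-0.052, -3.141, -0.0]
force: [0.5, 0.0, -0.5]
finger_gap: 0.0098
grip_force: 30.0
```

Request:
send_rows([
  {"tx": 0, "ty": 0, "tz": -0.15, "spin": 0, "jaw": 0},
  {"tx": 0, "ty": 0, "tz": 0, "spin": 0, "jaw": 0},
])

```text
t: 17.08
eef_pos: [0.5032, -0.1355, 0.0949]
orientation: [-0.052, -3.141, -0.0]
force: [0.3, 0.2, -0.7]
finger_gap: 0.0096
grip_force: 30.0
```

Request:
send_rows([
  {"tx": 0, "ty": 0, "tz": -0.15, "spin": 0, "jaw": 0},
  {"tx": 0, "ty": 0, "tz": 0, "spin": 0, "jaw": 0},
])

```text
t: 17.32
eef_pos: [0.5032, -0.1355, 0.0933]
orientation: [-0.052, -3.141, -0.0]
force: [-0.4, 0.4, -0.8]
finger_gap: 0.01
grip_force: 30.0
```

Request:
send_rows([
  {"tx": 0, "ty": 0, "tz": -0.15, "spin": 0, "jaw": 0},
  {"tx": 0, "ty": 0, "tz": 0, "spin": 0, "jaw": 0},
])

```text
t: 17.58
eef_pos: [0.5031, -0.1354, 0.0918]
orientation: [-0.052, -3.141, -0.0]
force: [0.1, -0.0, 0.2]
finger_gap: 0.0099
grip_force: 30.0
```

Request:
send_rows([
  {"tx": 0, "ty": 0, "tz": -0.15, "spin": 0, "jaw": 0},
  {"tx": 0, "ty": 0, "tz": 0, "spin": 0, "jaw": 0},
])

```text
t: 17.82
eef_pos: [0.5031, -0.1354, 0.0903]
orientation: [-0.052, -3.141, -0.0]
force: [-0.5, 0.0, -0.1]
finger_gap: 0.0098
grip_force: 30.0
```

Request:
send_rows([
  {"tx": 0, "ty": 0, "tz": -0.15, "spin": 0, "jaw": 0},
  {"tx": 0, "ty": 0, "tz": 0, "spin": 0, "jaw": 0},
])

```text
t: 18.08
eef_pos: [0.5031, -0.1355, 0.0888]
orientation: [-0.052, -3.141, -0.0]
force: [-1.1, -0.2, -1.7]
finger_gap: 0.0096
grip_force: 30.0
```

There's no contact at an origin height of about 0.090, where plain axle would have touched at 0.095. So the lips are inside the groove, and I'll press on in small steps.

Request:
send_rows([
  {"tx": 0, "ty": 0, "tz": -0.2, "spin": 0, "jaw": 0},
  {"tx": 0, "ty": 0, "tz": 0, "spin": 0, "jaw": 0},
])

```text
t: 18.32
eef_pos: [0.5027, -0.1355, 0.0869]
orientation: [-0.052, -3.14, -0.0]
force: [-3.6, 0.7, 2.8]
finger_gap: 0.0096
grip_force: 30.0
```

Request:
send_rows([
  {"tx": 0, "ty": 0, "tz": -0.2, "spin": 0, "jaw": 0},
  {"tx": 0, "ty": 0, "tz": 0, "spin": 0, "jaw": 0},
])

```text
t: 18.58
eef_pos: [0.5031, -0.1357, 0.0853]
orientation: [-0.052, -3.141, 0.0]
force: [-4.4, -0.2, 5.0]
finger_gap: 0.0099
grip_force: 30.0
```

Request:
send_rows([
  {"tx": 0, "ty": 0, "tz": -0.2, "spin": 0, "jaw": 0},
  {"tx": 0, "ty": 0, "tz": 0, "spin": 0, "jaw": 0},
])

```text
t: 18.82
eef_pos: [0.5031, -0.1356, 0.0832]
orientation: [-0.052, -3.141, 0.0]
force: [-3.8, -0.6, 4.5]
finger_gap: 0.0098
grip_force: 30.0
```

Request:
send_rows([
  {"tx": -0.08, "ty": 0, "tz": 0, "spin": 0, "jaw": 0},
  {"tx": 0, "ty": 0, "tz": 0, "spin": 0, "jaw": 0},
])

```text
t: 19.08
eef_pos: [0.5027, -0.1356, 0.0833]
orientation: [0.052, 3.141, -0.0]
force: [-3.2, 0.3, 5.1]
finger_gap: 0.0095
grip_force: 30.0
```

Request:
send_rows([
  {"tx": 0, "ty": 0, "tz": -0.2, "spin": 0, "jaw": 0},
  {"tx": 0, "ty": 0, "tz": 0, "spin": 0, "jaw": 0},
])

```text
t: 19.32
eef_pos: [0.5025, -0.1355, 0.0808]
orientation: [0.052, 3.141, 0.0]
force: [-1.2, -1.5, 0.8]
finger_gap: 0.01
grip_force: 30.0
```

Request:
send_rows([
  {"tx": 0, "ty": 0, "tz": -0.2, "spin": 0, "jaw": 0},
  {"tx": 0, "ty": 0, "tz": 0, "spin": 0, "jaw": 0},
])

```text
t: 19.58
eef_pos: [0.5021, -0.1353, 0.0782]
orientation: [-0.052, -3.14, -0.001]
force: [-1.2, 0.2, -3.3]
finger_gap: 0.0096
grip_force: 30.0
```

Request:
send_rows([
  {"tx": 0, "ty": 0, "tz": -0.2, "spin": 0, "jaw": 0},
  {"tx": 0, "ty": 0, "tz": 0, "spin": 0, "jaw": 0},
])

```text
t: 19.82
eef_pos: [0.5019, -0.1353, 0.076]
orientation: [-0.052, -3.14, -0.001]
force: [0.6, -0.6, -6.5]
finger_gap: 0.0095
grip_force: 30.0
```

Request:
send_rows([
  {"tx": 0, "ty": 0, "tz": -0.2, "spin": 0, "jaw": 0},
  {"tx": 0, "ty": 0, "tz": 0, "spin": 0, "jaw": 0},
])

```text
t: 20.08
eef_pos: [0.5019, -0.1353, 0.0742]
orientation: [-0.052, -3.14, -0.001]
force: [0.7, 0.0, -7.0]
finger_gap: 0.01
grip_force: 30.0
```

The clip now pulls itself down past the widest point of the root. I'll keep following it.

Request:
send_rows([
  {"tx": 0, "ty": 0, "tz": -0.2, "spin": 0, "jaw": 0},
  {"tx": 0, "ty": 0, "tz": 0, "spin": 0, "jaw": 0},
])

```text
t: 20.32
eef_pos: [0.5021, -0.1354, 0.0725]
orientation: [-0.052, -3.14, -0.0]
force: [-0.5, -0.6, -7.3]
finger_gap: 0.0098
grip_force: 30.0
```

Request:
send_rows([
  {"tx": 0, "ty": 0, "tz": -0.15, "spin": 0, "jaw": 0},
  {"tx": 0, "ty": 0, "tz": 0, "spin": 0, "jaw": 0},
])

```text
t: 20.58
eef_pos: [0.5023, -0.1355, 0.0713]
orientation: [-0.052, -3.141, -0.0]
force: [-1.7, -0.3, -6.7]
finger_gap: 0.0096
grip_force: 30.0
```

Request:
send_rows([
  {"tx": 0, "ty": 0, "tz": -0.1, "spin": 0, "jaw": 0},
  {"tx": 0, "ty": 0, "tz": 0, "spin": 0, "jaw": 0},
])

```text
t: 20.82
eef_pos: [0.5025, -0.1355, 0.0705]
orientation: [0.052, 3.141, -0.0]
force: [-1.3, -0.1, -5.3]
finger_gap: 0.0102
grip_force: 30.0
```

Request:
send_rows([
  {"tx": 0, "ty": 0, "tz": -0.1, "spin": 0, "jaw": 0},
  {"tx": 0, "ty": 0, "tz": 0, "spin": 0, "jaw": 0},
])

```text
t: 21.08
eef_pos: [0.5025, -0.1356, 0.0696]
orientation: [0.052, 3.141, -0.0]
force: [-1.4, -0.2, -3.8]
finger_gap: 0.0099
grip_force: 30.0
```

Request:
send_rows([
  {"tx": 0, "ty": 0, "tz": -0.1, "spin": 0, "jaw": 0},
  {"tx": 0, "ty": 0, "tz": 0, "spin": 0, "jaw": 0},
])

```text
t: 21.32
eef_pos: [0.5028, -0.1356, 0.0689]
orientation: [0.052, 3.14, -0.0]
force: [-1.7, 0.4, -1.3]
finger_gap: 0.0098
grip_force: 30.0
```

Request:
send_rows([
  {"tx": 0, "ty": 0, "tz": -0.05, "spin": 0, "jaw": 0},
  {"tx": 0, "ty": 0, "tz": 0, "spin": 0, "jaw": 0},
])

```text
t: 21.58
eef_pos: [0.5029, -0.1357, 0.0687]
orientation: [0.052, 3.14, -0.001]
force: [-2.1, 0.3, 4.2]
finger_gap: 0.0097
grip_force: 30.0
```

Request:
send_rows([
  {"tx": 0, "ty": 0, "tz": 0, "spin": 0, "jaw": 15},
  {"tx": 0, "ty": 0, "tz": 0, "spin": 0, "jaw": 30},
  {"tx": 0, "ty": 0, "tz": 0, "spin": 0, "jaw": 40},
  {"tx": 0, "ty": 0, "tz": 0, "spin": 0, "jaw": 40},
])

```text
t: 22.08
eef_pos: [0.5025, -0.1355, 0.0679]
orientation: [0.052, 3.141, 0.0]
force: [-0.2, 0.2, 0.3]
finger_gap: 0.0364
grip_force: 0.0
```

Request:
send_rows([
  {"tx": 0, "ty": 0, "tz": 2, "spin": 0, "jaw": 40},
  {"tx": 0, "ty": 0, "tz": 4, "spin": 0, "jaw": 40},
  {"tx": 0, "ty": 0, "tz": 5, "spin": 0, "jaw": 40},
  {"tx": 3, "ty": -3, "tz": 1, "spin": 0, "jaw": 40},
  {"tx": 2, "ty": -3, "tz": 0, "spin": 0, "jaw": 40},
  {"tx": 0, "ty": 0, "tz": 0, "spin": 0, "jaw": 40},
])

```text
t: 22.82
eef_pos: [0.5529, -0.1971, 0.1875]
orientation: [-0.055, -3.141, 0.0]
force: [-0.1, 0.4, -0.2]
finger_gap: 0.0373
grip_force: 0.0
```

```bash
python3 look.py w9
python3 - <<'E'
from h import *
np.set_printoptions(precision=4,suppress=True)
K,D,_=cam("wrist"); z=np.load("w9.npz"); P=cloud((K,D,z["C"]),z["d"]); h=cv2.cvtColor(z["im"],cv2.COLOR_RGB2HSV).astype(int)
near=(abs(P[...,0]-.503)<.06)&(abs(P[...,1]+.13)<.06)
q=P[near&((h[...,0]<6)|(h[...,0]>174))&(h[...,1]>150)]; print("tab",len(q),np.percentile(q,[1,50,99],0)); t=q[q[:,2]>q[:,2].max()-.006]; print("top",t.mean(0),cv2.minAreaRect((t[:,:2]*1000).astype(np.float32)))
q=P[near&(h[...,0]<20)&(h[...,0]>8)&(h[...,1]>150)&(P[...,2]>.07)&(P[...,2]<.1)]; print("roller",np.percentile(q,[1,99],0))
r,k=np.where(near&(P[...,2]>.06)); r,k=int(r.mean()),int(k.mean()); save("w9c",cv2.resize(z["im"][max(r-60,0):r+60,max(k-80,0):k+80],None,fx=5,fy=5,interpolation=cv2.INTER_CUBIC))
E
```

```text
22.825 [ 0.5529 -0.1971  0.1875] [-0.0551 -3.1407  0.0002] [-0.4295  0.0938  1.5189 -0.0003  1.5292 -1.9652] [-0.126   0.3615 -0.1572] 0.037285457154700434
roller 717 [ 0.4807 -0.141   0.07  ] [ 0.6687 -0.0686  0.1093]
[[ 0.4906 -0.1405  0.0901]
 [ 0.5125 -0.1032  0.0919]
 [ 0.5174 -0.0829  0.1058]]
bracket {'location': [138.3, 378.7], 'confidence': 0.9} [ 0.5014 -0.1012  0.07  ]
bracket {'location': [143.4, 401.8], 'confidence': 0.52} [ 0.5068 -0.0786  0.07  ]
axle_root {'location': [145.2, 402.7], 'confidence': 0.77} [ 0.5085 -0.0776  0.07  ]
clip_tab {'location': [146.1, 352.4], 'confidence': 0.8} [ 0.5076 -0.1269  0.074 ]
tab 758 [[ 0.4888 -0.1409  0.0943]
 [ 0.5017 -0.139   0.1364]
 [ 0.5155 -0.1315  0.139 ]]
top [ 0.5024 -0.1363  0.1372] ((502.7444763183594, -135.82162475585938), (27.3395938873291, 9.726778984069824), 1.3519694805145264)
roller [[ 0.4811 -0.1126  0.0713]
 [ 0.5264 -0.0821  0.0948]]
```

View pics/w9c.png

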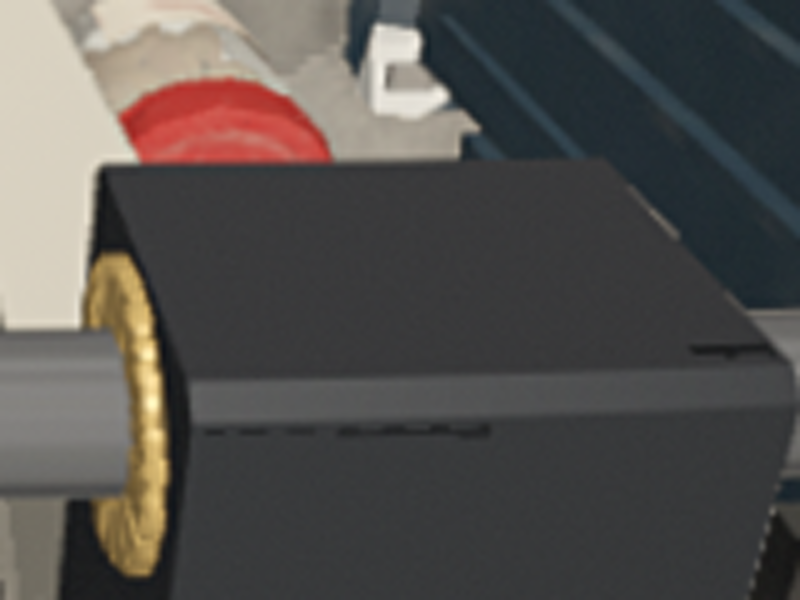

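The last crop missed the clip and showed only the gripper, but the depth numbers are clear. The tab top is at z≈0.138 (0.070 + 0.068), so the clip is at full depth. It stands at y -0.1358 in the groove, 1.4° off square at most, with the roller unmoved at home. Handing in.

```bash
python3 -c "
from rig import order
print(order.finish_job())"
```

```text
the job is handed in; nothing more can be done
None
```

The roller is home, the clip measures as snapped fully into the groove and released, and the job is handed in (no verdict came back); I viewed 12 pictures, two over the limit of 10.

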